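Pin the length stop of a cable cut-off gauge

ROBOT

A 6-joint arm with a two-finger parallel gripper is mounted at the origin on the work surface. World frame = base frame: x ahead of the robot, y to its left, z up, the work surface at z = 0. Lengths are in mm, angles in rad, forces in N, time in s.
With the tool pointing down it reaches from about 225 to 725 mm from the base axis. Payload 3.1 kg.
Tool frame: the origin (TCP) lies midway between the tips of the shut fingers; the grasp point (between the pads) lies 19 mm behind it; x points along the fingers, z is the direction in which the jaws open and shut, and the axes are right-handed (so a half turn about x gives the same grasp; the last joint's range is limited). The gripper opens to 85 mm and grips with 20 to 120 N. Pads are 22 mm wide; open, the fingers measure 114 mm over their backs; the gripper's body (76 mm by 85 mm) begins 54 mm behind the grasp point. The pads swing forward as they close: fully open they stand 13 mm farther back than shut.
Start: joints at [1.1, 0.048, 0.099, 1.622, 0, 1.443], TCP at [176.473, 494.444, 231.312] pointing down, gripper open.
Joint ranges: [-2.91, 2.91], [-0.99, 1.94], [-1.21, 1.42], [-2.12, 2.29], [-1.49, 1.47], [-3.14, 3.14]. Speed limits (rad/s): [2.79, 2.79, 3.14, 3.14, 3.14, 3.14].

INTERFACE

Orientations are given as a unit quaternion [x, y, z, w].
In Python, from plant import robot, read_camera, outline_of gives the robot as it stands.
- The arm moves only by the tool jog_arm, never from a script. Its argument "series" is a list of rows, each a list of 6 numbers: the shift along the world's x, y, z in m, then the turn, a rotation vector about the world's x, y, z in degrees. In form: [[tx, ty, tz, rx, ry, rz], ...]. A call has 1 to 5 rows; each row shifts and turns the commanded pose from where the row before left it; what a row does not reach is not made up. A row lasts 1/8 s, in which the tool goes at most 62.5 mm and 10.7 degrees, less where a joint would pass 70% of its speed; a pose out of reach is approached as far as the arm can. A call is refused whole if a number of a shift passes 0.0625 or a number of a turn 10.7, either way. A call with a gripper value outside its range is refused whole. "claw" is the closure, from -1 (fully open) to 1 (shut), set as the call begins (left out, the last holds). The fingers move at their own pace and stop on an object; the grip force is fixed at half the most. Time passes only in rows, so rows that do not move let the fingers close. It gives the time, the measured TCP pose, the force and the opening at its end, in the units of the state.
- robot.sense(): the state, without advancing time (a new reading comes with each control period).
- read_camera(name): name is "side" or "top"; returns a dict with "color" (400x640x3 uint8, blue, green, red), "intrinsics" (3x3 intrinsics, pixels), "k1" (the pictures are not rectified: a ray, as slopes to the right and down, at radius r is drawn at 1 + k1 r^2 times it, then the intrinsics apply), "pose" (4x4, takes a point from camera to world coordinates). Camera axes: x right, y up, looking along -z (the intrinsics and any distortion apply to the point x, -y, -z); pixel columns grow to the right and rows downward; lengths in mm; the calibration is good to about 2 mm. A picture is of the moment at which its call begins. There is no depth.
- robot.job_done(): hands the job in, once; it reports no verdict.
Trained networks look in a picture, given as the dict that the camera call returned (one of the last four; its "shot" number tells which), for a name from the list of things; names that differ only in an ending like _2 or _b are one class to them, and where a whole thing is asked for, a point or a joint stands for the part that bears it (a point fixed in the world has none). Each returns a list of dicts, best first, with "p" (0 to 1); they miss things now and then, are a little off and sometimes report something else, mostly with a low value. They report only what shows in the picture. A call takes as long as a camera call. They do not tell look-alikes from the thing itself.
- outline_of(thing, picture): "region" (400x640 bool, what is visible of it) and "bbox" ([left, top, right, bottom] in pixels, round what is visible of it).
The state is a dict: "clock": time; "joint_pos": joint angles; "qvel": joint speeds; "tau": joint torques, N m; "tcp_pos": TCP position; "ee_rot": TCP orientation; "ft_force": force on the tool from outside, world axes, zero at the start; "ft_torque": the same for the moment, N m; "finger_gap": finger opening in mm.
Only numpy, scipy, OpenCV 4.12 (cv2) and the standard library are available. Lean on these libraries where they do the work, as an engineer would, in place of code of your own. Each camera call takes 0.05 s, during which the arm holds its last target. There are 200 camera calls.

TASK

Lock the length stop of the cable cut-off gauge: lift the steel stop pin out of the wooden tool block, put it through the bore of the sliding saddle and, pressing lightly, slide it with the saddle towards the cutting head, feeling with the pin tip for the index hole hidden underneath until the pin drops in. Press it gently fully home, collar flat on the saddle, and let go of it. Never force the pin (keep it below about 40 N against the gauge), and leave the connector plug, mains inlet and screwdriver on the bench where they are.

Things in the scene. Friction and masses are not known exactly. Their poses are not given: they have to be found in the camera images.
- pin: Loose steel stop pin, about 120 g, upright in the tool block at the start. Origin on its axis at the underside of its collar, z up. Below: shank 34 mm long, 10 mm diameter, its last 1.5 mm tapered to an 8 mm flat tip. Above: collar 28 mm diameter, 4 mm thick, then a round knurled handle, 20 mm diameter, from 4 to 40 mm above the origin.
- pin_tip (a point): The tip of the pin's shank, on its axis, 34 mm below the collar's underside.
- toolblock: Fixed light-wood tool block 80 x 110 x 45 mm high, origin at the centre of its underside. The pin stands in its middle hole (11.5 mm diameter, 38 mm deep), collar on the block's top; the four small holes near the corners are empty.
- gauge: Fixed cable cut-off gauge, bed 140 x 440 x 10 mm, origin at the centre of its underside, z up. y is the saddle's travel and points to the cutting head: a block whose near face is 150 mm from the origin, with a blade lever up to 200 mm high leaning to -x. On the -x side runs the cable trough, walls 30 mm high.
- strip_mid (a point): Point of the gauge on the centre line (along gauge y) of the flat top of the clamped steel index strip, 17 mm below the saddle's top. The strip has one index hole, 11.5 mm diameter, 20 mm deep, on this line. It is hidden by the saddle; the strip is set anew each time, so the hole lies anywhere from 12 to 94 mm farther along +y than the bore at the start and must be felt for.
- saddle_bore (a point): Centre of the mouth of the saddle's bore, on its flat top, 47 mm above the bench; axes as the gauge's. Upright through-hole 12 mm diameter in a 14 mm plate that reaches 106 mm ahead of it, 42 mm behind, 43 mm to each side; a stop flag 56 mm high stands over the trough at its leading end. A pin resting on the strip has its collar 17 mm above the saddle, a pin dropped home has it on the saddle.
- saddle (a joint): Travel of the saddle along the gauge's +y (towards the cutting head), in m, 0 to 0.104; it starts at 0.002 to 0.022. It slides with about 2 N of friction and stays where it is left.
- plug: Loose round coaxial plug standing on the bench, 19 mm diameter, 36 mm high, origin at the centre of its underside. To be left alone.
- inlet: Loose black mains inlet lying on its flange, 28 x 50 x 38 mm high, origin at the centre of its underside. To be left alone.
- screwdriver: Loose screwdriver 170 mm long with a black handle, lying on the bench. To be left alone.
There are look-alikes about, which are no part of the job. What is shaped like the pin but orange or purple is not meant.

How it is judged (in metres and radians):
On the way:
1. the pin is through the saddle's bore (z of pin_tip in the frame of saddle_bore below -0.01 m and horizontal distance between pin_tip and saddle_bore below 0.004 m), for 0.2 s.
At the end, for the whole second after the job is handed in: The pin stands at rest through the saddle's bore and down in the index hole: collar within 2 mm of the saddle's top, axis within 4 mm of the bore and within 0.08 rad of upright; released; plug, inlet and screwdriver within 15 mm of where they were (z of pin in the frame of saddle_bore below 0.002 m and horizontal distance between pin and saddle_bore below 0.004 m and angle between the z axis of pin and the z axis of gauge, either way round below 0.08 rad and linear speed of pin below 0.01 m/s and distance of each of plug, inlet, screwdriver from where it was at the start of the episode below 0.015 m); the robot touches nothing.
It fails at once if the pin is forced: more than 40 N between the pin and the gauge (bed, saddle and strip together) (contact force between pin and gauge above 40 N).
It fails at once if a bystander on the bench is knocked about (distance of any of plug, inlet, screwdriver from where it was at the start of the episode above 0.015 m).
It also fails if it takes over 64 s, if anything falls off the work surface, if the arm or the gripper's body presses on something with over 40 N, if the wrist force passes 120 N, or if a joint passes its speed limit or range.

## Working session

There is one attempt and no reset: what is moved stays moved. The work goes in short steps, Python scripts to look and compute and a tool call to move; the robot and the scene stay as the last step left them, time stands still between calls to the robot, and variables do not carry over. Pictures are saved under pics/ and viewed, about 8 in all and at most 12, crops included, and the job is handed in when it is done.

Besides the shell and the picture viewer there is one more tool, called after "Request:" as a command line: name --pt "numbers of a row" for each row, then --argument value for the rest. jog_arm: Moves the arm, as the interface text tells. Its arguments: {"type":"object","properties":{"series":{"type":"array","items":{"type":"array","items":{"type":"number"}}},"claw":{"type":"number"}},"required":["series"]}

```bash
mkdir -p pics; ls
cat > h.py <<'E'
import numpy as np, cv2
from plant import robot, read_camera, outline_of
def ray(c,u,v):
    K=c["intrinsics"]; d=np.array([(u-K[0][2])/K[0][0],(v-K[1][2])/K[1][1]])
    s=d.copy()
    for _ in range(20): s=d/(1+c["k1"]*(s@s))
    P=np.array(c["pose"]); return P[:3,3], P[:3,:3]@np.array([s[0],-s[1],-1])
def at_z(c,u,v,z):
    o,d=ray(c,u,v); return o+d*(z-o[2])/d[2]
def proj(c,p):
    P=np.array(c["pose"]); q=P[:3,:3].T@(np.array(p,float)-P[:3,3]); s=np.array([q[0],-q[1]])/-q[2]
    s=s*(1+c["k1"]*(s@s)); K=c["intrinsics"]; return np.array([K[0][0]*s[0]+K[0][2],K[1][1]*s[1]+K[1][2]])
E
cat > a.py <<'E'
from h import *
for n in("top","side"):
    c=read_camera(n); cv2.imwrite(f"pics/{n}0.png",c["color"]); print(n,np.array(c["pose"]).round(2).tolist())
    for t in("pin","toolblock","gauge","saddle","plug","inlet","screwdriver"):
        for r in outline_of(t,c)[:4]:
            m=np.argwhere(r["region"]).mean(0)[::-1]; print(t,round(r["p"],2),r["bbox"],m.round(1), at_z(c,*m,45).round(0)[:2])
print(robot.sense())
E
python3 a.py
```

```text
pics
top [[0.02, 0.98, -0.18, 375.11], [-1.0, 0.01, -0.01, -54.28], [-0.0, 0.18, 0.98, 1033.49], [0.0, 0.0, 0.0, 1.0]]
pin 0.5 [427.5, 263.7, 446.8, 276.9] [436.4 271.7] [ 390. -306.]
pin 0.48 [456.8, 260.3, 471.6, 268.7] [462.5 263.2] [ 409. -362.]
pin 0.46 [437.4, 211.1, 459.5, 223.9] [449.6 217.3] [ 507. -338.]
toolblock 0.49 [160.4, 158.6, 365.1, 255.0] [263.3 195.3] [549.  68.]
gauge 0.65 [163.5, 161.5, 370.2, 258.5] [263.7 195.3] [550.  68.]
saddle 0.57 [256.8, 161.8, 323.7, 220.5] [289.6 182.7] [578.  11.]
saddle 0.37 [384.1, 90.2, 392.3, 156.6] [386.6 111.9] [ 745. -203.]
inlet 0.68 [157.5, 267.4, 182.1, 285.7] [169.3 277.8] [368. 263.]
screwdriver 0.78 [382.8, 88.4, 394.9, 161.0] [386.9 115.5] [ 737. -204.]
side [[0.7, 0.54, -0.46, 174.58], [-0.71, 0.55, -0.44, -407.82], [0.01, 0.63, 0.77, 692.34], [0.0, 0.0, 0.0, 1.0]]
pin 0.81 [410.2, 290.4, 427.9, 312.4] [418.3 299.5] [ 516. -331.]
pin 0.68 [354.4, 326.6, 373.2, 348.5] [365.1 336.4] [ 393. -306.]
pin 0.57 [385.7, 341.8, 408.8, 360.5] [395.9 350.6] [ 411. -360.]
pin 0.15 [185.0, 113.1, 384.1, 261.5] [292.4 184.4] [545.  49
[... 306 characters left out ...]
448.9, 230.9] [430.9 205.4] [ 724. -218.]
{'clock': 0.8, 'joint_pos': array([ 1.10021121e+00,  4.79449607e-02,  9.92287759e-02,  1.62200427e+00,
       -2.31595256e-06,  1.44303612e+00]), 'qvel': array([-0.00062167,  0.00080802, -0.00093861,  0.00040308, -0.00038746,
       -0.00063799]), 'tau': array([-6.61758895e-04, -3.38587189e+01,  3.20125580e+01,  7.69295930e-04,
       -3.49922248e-04,  2.31973459e-06]), 'tcp_pos': array([176.47169728, 494.45335994, 231.35466605]), 'ee_rot': array([-0.40737346,  0.57793545,  0.40739708,  0.57798365]), 'ft_force': array([-0.27687667, -0.35682348,  0.42648834]), 'ft_torque': array([-0.01408886,  0.03809007, -0.01256243]), 'finger_gap': 85.6521325439583}
```

Run:
```python
import cv2,numpy as np
t=cv2.imread("pics/top0.png");s=cv2.imread("pics/side0.png")
cv2.imwrite("pics/t1.png",cv2.resize(t[70:310,130:500],(800,519),interpolation=cv2.INTER_CUBIC))
cv2.imwrite("pics/s1.png",cv2.resize(s[90:370,150:470],(685,600),interpolation=cv2.INTER_CUBIC))
```

```text
(no output)
```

View pics/t1.png

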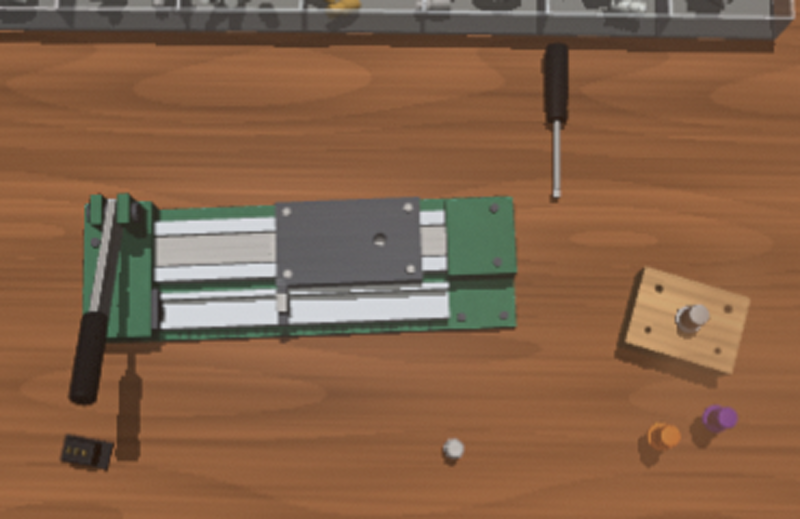

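View pics/s1.png

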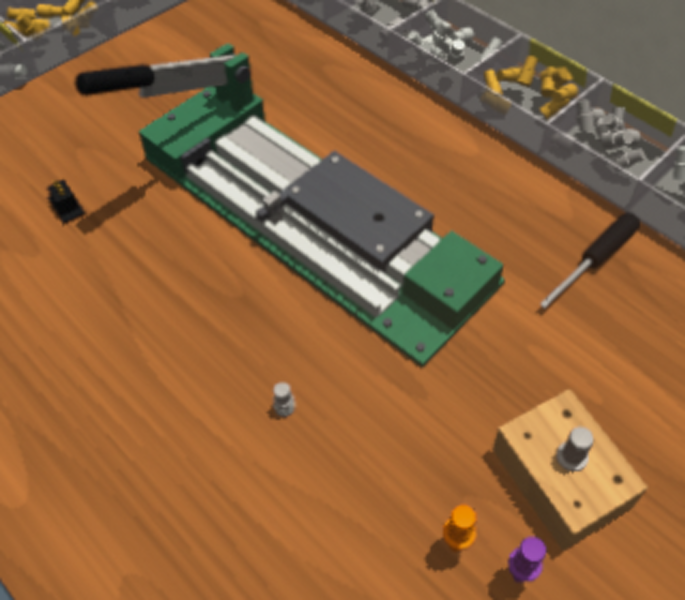

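Candidates (top view pixels): the steel pin in the wood block is at (450,217). The others are the orange pin at (436,271), the purple pin at (463,263) and the silver plug at (340,278). By the description I choose (450,217). The bore is at about (305,181), and the cutting head is to the left (+y). Next I measure and check in one close crop.

```bash
cat > m.py <<'E'
from h import *
from scipy.optimize import minimize, least_squares
def sil(c,x,y,z0,shape):
    m=np.zeros(shape,np.uint8); S=16
    for r,a,b in((14,0,4),(10,4,40)):
        t=np.linspace(0,2*np.pi,48,endpoint=False)
        P=[proj(c,(x+r*np.cos(q),y+r*np.sin(q),z0+h)) for q in t for h in(a,b)]
        h=cv2.convexHull(np.float32(P)); cv2.fillConvexPoly(m,np.int32(np.round(h*S)),1,cv2.LINE_8,4)
    return m
E
cat > b.py <<'E'
from m import *
tiles=[]
guess={"pin":(510,-338,85),"bore":(578,-19,47)}
for n in("top","side"):
    c=read_camera(n); im=c["color"]; hsv=cv2.cvtColor(im,cv2.COLOR_BGR2HSV)
    sat=hsv[...,1].astype(int)
    r=[r for r in outline_of("pin",c) if sat[r["region"]].mean()<90]
    for q in r[:1]:
        mk=q["region"]; print(n,"pin bbox",q["bbox"])
        bx=np.array(q["bbox"])
        def cost(p):
            s=sil(c,p[0],p[1],45,mk.shape); return -(s&mk).sum()/((s|mk)>0).sum()
        b=minimize(cost,(508,-338),method="Nelder-Mead",options=dict(initial_simplex=[(500,-345),(520,-340),(505,-325)],xatol=.1)); print(" fit",b.x.round(1),b.fun)
    # bore
    g=cv2.cvtColor(im,cv2.COLOR_BGR2GRAY).astype(float)
    u0=proj(c,guess["bore"]); 
    sc=None
    for nm,p in (("pin",proj(c,(508,-338,70))),("bore",(305,181) if n=="top" else (150+379*.467,90+217*.467))):
        u,v=np.round(p).astype(int); 
        if nm=="bore":
            w=g[v-9:v+10,u-9:u+10]; bg=np.median(w); d=np.clip(bg-8-w,0,None); yy,xx=np.mgrid[v-9:v+10,u-9:u+10]
            d[np.hypot(yy-v,xx-u)>7]=0
            ctr=((d*xx).sum()/d.sum(),(d*yy).sum()/d.sum()); print(n,"bore",np.round(ctr,2),at_z(c,*ctr,47).round(1),"bg",bg,w.min())
        cr=im[v-20:v+20,u-25:u+25]; cr=cv2.resize(cr,(400,320),interpolation=cv2.INTER_NEAREST)
        if nm=="bore": cv2.drawMarker(cr,(int((ctr[0]-u+25.5)*8),int((ctr[1]-v+20.5)*8)),(0,0,255),0,20)
        else:
            s=sil(c,*b.x,45,mk.shape)[v-20:v+20,u-25:u+25]; cs,_=cv2.findContours(cv2.resize(s,(400,320),interpolation=cv2.INTER_NEAREST),0,1); cv2.drawContours(cr,cs,-1,(0,0,255),1)
        tiles.append(cr)
    # saddle direction
    for q in outline_of("saddle",c)[:1]: 
        print("saddle bbox",q["bbox"],cv2.minAreaRect(np.argwhere(q["region"])[:,::-1].astype(np.float32)))
cv2.imwrite("pics/c1.png",cv2.resize(np.vstack([np.hstack(tiles[:2]),np.hstack(tiles[2:])]),(750,600),interpolation=cv2.INTER_NEAREST))
E
python3 b.py
```

```text
top pin bbox [440.3, 211.0, 460.6, 225.4]
 fit [ 520.  -377.5] 0.0
top bore [305.21 178.72] [587.4 -22.7  47. ] bg 98.0 56.0
saddle bbox [255.1, 160.6, 325.2, 219.0] ((290.2184753417969, 189.89932250976562), (55.9986457824707, 69.95203399658203), 87.87889862060547)
side pin bbox [411.4, 291.6, 428.9, 311.0]
 fit [ 520.  -377.5] 0.0
side bore [326.44 191.05] [585.3 -22.4  47. ] bg 92.0 38.0
saddle bbox [267.7, 160.6, 350.7, 218.8] ((312.5352783203125, 187.13296508789062), (77.81542205810547, 42.103187561035156), 22.693796157836914)b.py:12: RuntimeWarning: overflow encountered in scalar negative
  s=sil(c,p[0],p[1],45,mk.shape); return -(s&mk).sum()/((s|mk)>0).sum()
```

View pics/c1.png

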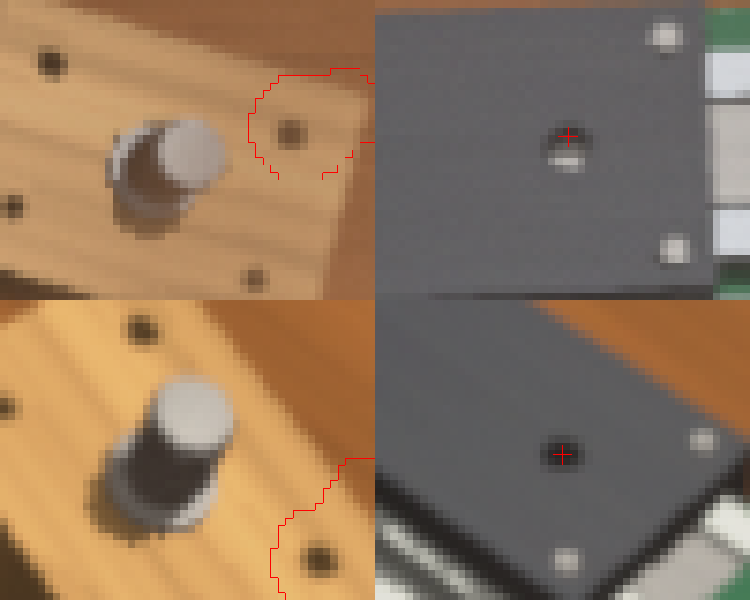

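The crop confirms the steel pin in the block and the bore in both views. My pin fit failed on an unsigned overflow, and the top bore centroid missed the lit crescent. I'm fixing both and adding the gauge direction from the saddle's screw heads.

```bash
cat > b2.py <<'E'
from m import *
for n in("top","side"):
    c=read_camera(n); im=c["color"]; g=cv2.cvtColor(im,cv2.COLOR_BGR2GRAY).astype(float); hsv=cv2.cvtColor(im,cv2.COLOR_BGR2HSV); sat=hsv[...,1].astype(int)
    q=[r for r in outline_of("pin",c) if sat[r["region"]].mean()<90][0]; mk=q["region"]
    def cost(p):
        s=sil(c,p[0],p[1],45,mk.shape)>0; return -float((s&mk).sum())/float((s|mk).sum())
    b=minimize(cost,(508,-338),method="Nelder-Mead",options=dict(initial_simplex=[(500,-345),(520,-340),(505,-325)],xatol=.1)); print(n,"fit",b.x.round(1),b.fun)
    # top disc: bright, low saturation
    cx,cy=((450+.1,216) if n=="top" else (419.5,294)); 
    p=proj(c,(*b.x,85)); print(" predicted disc",p.round(1))
    yy,xx=np.mgrid[:400,:640]
    d=((sat<40)&(g>140)&(np.hypot(xx-p[0],yy-p[1])<9)).astype(np.uint8)
    k,l,st,ce=cv2.connectedComponentsWithStats(d); i=1+st[1:,4].argmax(); print(" disc",ce[i].round(2),st[i],at_z(c,*ce[i],85).round(1))
    u,v=(305,180) if n=="top" else (326,191)
    w=np.abs(g-np.median(g[v-9:v+10,u-9:u+10])); w=np.clip(np.minimum(w,15)-4,0,None)*(np.hypot(xx-u,yy-v)<6); ctr=(w*xx).sum()/w.sum(),(w*yy).sum()/w.sum()
    print(" bore",np.round(ctr,2),at_z(c,*ctr,47).round(1))
    sd=outline_of("saddle",c)[0]["region"]; sd=cv2.erode(cv2.morphologyEx(sd.astype(np.uint8),cv2.MORPH_CLOSE,np.ones((7,7))),np.ones((3,3)))
    d=((g>130)&(sd>0)).astype(np.uint8); k,l,st,ce=cv2.connectedComponentsWithStats(d)
    for i in range(1,k): print("  scr",ce[i].round(1),st[i,4],at_z(c,*ce[i],47.5).round(1)[:2])
    for nm in("plug","inlet","screwdriver","saddle"):
        for r in outline_of(nm,c)[:2]: print("  ",nm,round(r["p"],2),r["bbox"])
E
python3 b2.py
```

```text
top fit [ 506.8 -334.2] -0.9162303664921466
 predicted disc [453.3 214.9]
 disc [452.18 214.55] [449 211   7   8  40] [ 507.5 -331.8   85. ]
 bore [305.16 180.08] [584.4 -22.6  47. ]
  scr [318.4 165.1] 11 [618.5 -51.1]
  scr [261.9 167.4] 11 [611.5  73.3]
  scr [257. 175.] 3 [594.1  83.5]
  scr [257. 184.] 13 [574.   82.7]
  scr [305.2 182.2] 6 [579.6 -22.7]
  scr [257.  192.5] 2 [555.  82.]
  scr [319.6 193.9] 11 [553.9 -54.8]
  scr [262.5 196.2] 13 [547.1  69.6]
  scr [260.  209.5] 40 [517.6  74. ]
   plug 0.65 [335.2, 269.7, 343.4, 278.8]
   plug 0.61 [415.3, 192.4, 477.1, 241.9]
   inlet 0.56 [157.2, 268.3, 181.6, 287.7]
   screwdriver 0.92 [382.2, 86.5, 393.9, 163.5]
   saddle 0.8 [256.9, 160.5, 326.4, 221.3]
side fit [ 509.  -334.5] -0.7294520547945206
 predicted disc [422.1 293.7]
 disc [421.35 294.04] [417 290  10   9  69] [ 507.5 -333.9   85. ]
 bore [326.46 191.04] [585.3 -22.5  47. ]
  scr [306.  163.7] 7 [612.9  74.7]
  scr [287.7 178. ] 7 [549.1  70.5]
  scr [276.9 182.7] 7 [521.   77.2]
  scr [283. 187.] 1 [522.3  56.9]
  scr [345.  189.3] 7 [619.3 -49.2]
  scr [327. 205.] 9 [556.4 -52.5]
   inlet 0.78 [173.9, 171.7, 191.6, 193.5]
   screwdriver 0.61 [405.1, 190.1, 448.2, 228.9]
   saddle 0.72 [269.1, 163.2, 350.1, 220.0]
```

Request:
jog_arm --pt "0.022 -0.055 0 0 0 1.52" --pt "0.022 -0.055 0 0 0 1.52" --pt "0.022 -0.055 0 0 0 1.52" --pt "0.022 -0.055 0 0 0 1.52" --pt "0.022 -0.055 0 0 0 1.52" --claw -1

```text
clock: 2.42
tcp_pos: [286.9, 217.9, 231.5]
ee_rot: [-0.446, 0.549, 0.445, 0.55]
ft_force: [1.2, -0.5, 0.0]
finger_gap: 85.5
```

Request:
jog_arm --pt "0.022 -0.055 0 0 0 1.52" --pt "0.022 -0.055 0 0 0 1.52" --pt "0.022 -0.055 0 0 0 1.52" --pt "0.022 -0.055 0 0 0 1.52" --pt "0.022 -0.055 0 0 0 1.52"

```text
clock: 3.05
tcp_pos: [397.0, -57.6, 231.7]
ee_rot: [-0.481, 0.519, 0.48, 0.519]
ft_force: [0.5, 1.3, -0.2]
finger_gap: 85.2
```

Request:
jog_arm --pt "0.022 -0.055 0 0 0 1.52" --pt "0.022 -0.055 0 0 0 1.52" --pt "0.022 -0.055 0 0 0 1.52" --pt "0.022 -0.055 0 0 0 1.52" --pt "0.022 -0.055 0 0 0 1.52"

```text
clock: 3.68
tcp_pos: [507.0, -332.5, 231.4]
ee_rot: [0.514, -0.486, -0.513, -0.486]
ft_force: [0.7, 0.9, 0.5]
finger_gap: 85.5
```

Request:
jog_arm --pt "0.0005 -0.001 -0.05 0 0 0" --pt "0 0 -0.05 0 0 0" --pt "0 0 -0.045 0 0 0" --pt "0 0 -0.025 0 0 0" --pt "0 0 -0.008 0 0 0"

```text
clock: 4.3
tcp_pos: [505.5, -330.3, 50.6]
ee_rot: [-0.512, 0.486, 0.515, 0.486]
ft_force: [-0.2, -0.6, 0.2]
finger_gap: 84.8
```

Request:
jog_arm --pt "0 0 0 0 0 0" --pt "0 0 0 0 0 0" --pt "0 0 0 0 0 0" --pt "0 0 0 0 0 0" --pt "0 0 0 0 0 0" --claw 1

```text
clock: 4.92
tcp_pos: [507.9, -333.1, 55.1]
ee_rot: [0.515, -0.486, -0.512, -0.486]
ft_force: [0.8, -3.0, 3.7]
finger_gap: 18.1
```

Request:
jog_arm --pt "0 0 0 0 0 0" --pt "0 0 0.01 0 0 0" --pt "0 0 0.02 0 0 0" --pt "0 0 0.02 0 0 0" --pt "0 0 0.02 0 0 0"

```text
clock: 5.55
tcp_pos: [505.9, -329.8, 121.9]
ee_rot: [-0.512, 0.486, 0.516, 0.486]
ft_force: [0.1, 0.4, -0.7]
finger_gap: 18.0
```

```bash
cat > look.py <<'E'
from h import *
import sys
def look(pts,name,r=(25,20),z=8):
    t=[]
    for n,p in pts:
        c=read_camera(n); u,v=np.round(proj(c,p)).astype(int); im=c["color"][max(v-r[1],0):v+r[1],max(u-r[0],0):u+r[0]]
        t.append(cv2.resize(im,(r[0]*2*z,r[1]*2*z),interpolation=cv2.INTER_CUBIC))
    cv2.imwrite(name,np.hstack(t))
E
python3 - <<'E'
from look import *
s=robot.sense(); print(s['clock'],s['tcp_pos'],s['ee_rot'].round(4),s['ft_force'],s['finger_gap'])
p=s['tcp_pos']
look([("top",p),("side",p)],"pics/g1.png",(40,40),5)
for _ in range(3):
  s=robot.sense();print(s['clock'],s['tcp_pos'].round(2),s['ft_force'].round(2),s['finger_gap']); read_camera("top")
E
```

```text
5.55 [ 505.88291158 -329.83973223  121.92251012] [-0.5118  0.4856  0.5155  0.4864] [ 0.14174869  0.40586486 -0.73096175] 18.036221255871464
5.65 [ 507.62 -331.31  124.69] [-0.51 -0.86 -1.01] 18.17073482036033
5.7 [ 507.11 -331.03  123.28] [-0.03  0.4  -1.15] 18.390676430545977
5.75 [ 506.56 -330.71  122.15] [ 0.09  0.19 -1.79] 18.442363888270894
```

View pics/g1.png

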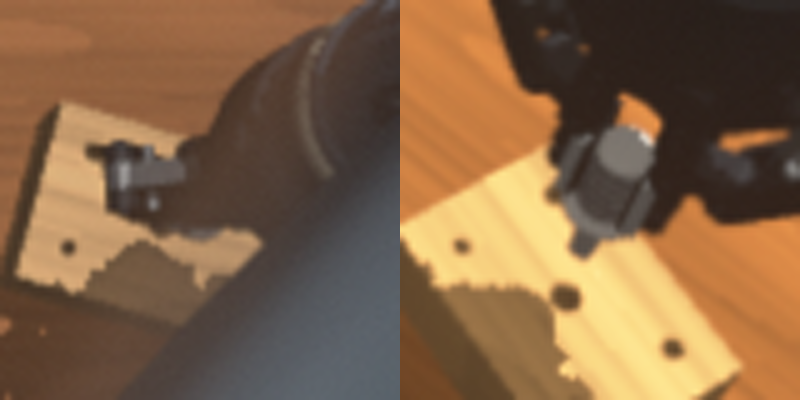

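The pin is held upright with its shank clear of the block, and the side tile shows the empty hole below it. Next I carry it to a hover over the bore.

Request:
jog_arm --pt "0.004 0.015 0 0 0 0" --pt "0.0095 0.038 0 0 0 0" --pt "0.0125 0.05 0 0 0 0" --pt "0.0125 0.05 0 0 0 0" --pt "0.0125 0.05 0 0 0 0"

```text
clock: 6.42
tcp_pos: [557.4, -125.6, 122.2]
ee_rot: [-0.513, 0.486, 0.514, 0.486]
ft_force: [0.6, -0.4, -0.7]
finger_gap: 18.3
```

Request:
jog_arm --pt "0.0125 0.05 0 0 0 0" --pt "0.008 0.034 0 0 0 0" --pt "0.0045 0.018 0 0 0 0" --pt "0.0015 0.006 -0.006 0 0 0" --pt "0 0 -0.01 0 0 0"

```text
clock: 7.05
tcp_pos: [584.5, -21.1, 106.8]
ee_rot: [0.514, -0.486, -0.513, -0.486]
ft_force: [-0.5, -0.7, -0.7]
finger_gap: 18.2
```

Request:
jog_arm --pt "0 0 0 0 0 0" --pt "0 0 0 0 0 0" --pt "0 0 0 0 0 0" --pt "0 0 0 0 0 0"

```text
clock: 7.55
tcp_pos: [584.7, -20.9, 107.7]
ee_rot: [0.514, -0.486, -0.513, -0.486]
ft_force: [-0.5, -0.9, -0.4]
finger_gap: 18.3
```

Run:
```python
from look import *
L=[]
for n in("top","side"):
    c=read_camera(n); s=robot.sense(); L.append(s['tcp_pos']); print(s['tcp_pos'].round(2),s['ft_force'].round(2),s['finger_gap'],proj(c,(584.9,-22.5,47)).round(1),c["intrinsics"][0][0])
    cv2.imwrite(f"pics/h_{n}.png",c["color"])
    u,v=np.round(proj(c,(584.9,-22.5,70))).astype(int)
    L.append(cv2.resize(c["color"][v-30:v+30,u-30:u+30],(400,400),interpolation=cv2.INTER_CUBIC)); print(u-30,v-30)
cv2.imwrite("pics/h1.png",np.hstack([L[1],L[3]]))
```

```text
[584.7  -20.84 107.68] [-0.15  0.63 -1.74] 18.266686169794042 [305.1 179.8] 459.7278921796162
275 148
[584.69 -20.71 107.64] [ 0.44  0.05 -0.93] 18.028901412392273 [326.3 191.2] 371.95502350784886
297 154
```

View pics/h1.png

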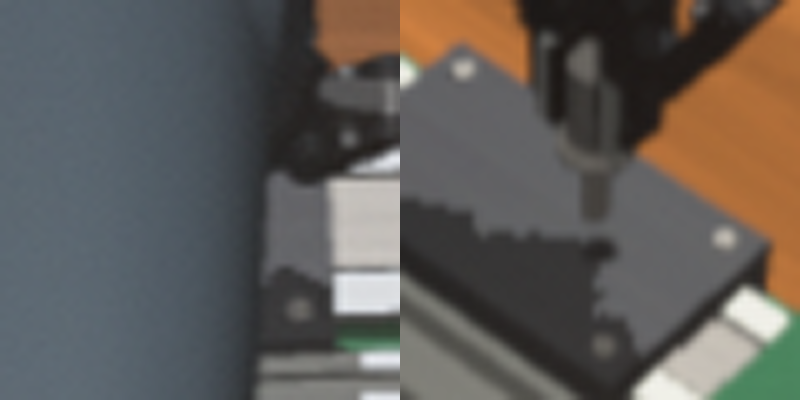

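The side tile shows the shank tip at about px (326.0,186) above the bore at (326.5,191). The top camera is blocked by the forearm. I'll compare against projections.

Run:
```python
from look import *
c=read_camera("side"); s=robot.sense(); print(s['tcp_pos'])
p=s['tcp_pos']
for q in((584.9,-22.5,65),(584.9,-22.5,55),(p[0],p[1],65),(p[0],p[1],82),(p[0]+5,p[1],65),(p[0],p[1]+5,65)): print(np.round(q,1),proj(c,q).round(2))
g=cv2.cvtColor(c["color"],cv2.COLOR_BGR2GRAY)
print(g[178:196,318:336])
```

```text
[584.62636024 -20.66657594 107.56001238]
[584.9 -22.5  65. ] [326.48 185.93]
[584.9 -22.5  55. ] [326.4  188.85]
[584.6 -20.7  65. ] [325.82 185.56]
[584.6 -20.7  82. ] [325.95 180.47]
[589.6 -20.7  65. ] [327.36 184.41]
[584.6 -15.7  65. ] [324.25 184.4 ]
[[100 100  98  90  88  89  94  95  90  90  80  76  80  85  97 105 113 120]
 [ 99 100  98  94  90  87  85  84  83  83  80  79  88  96  99 100 102 108]
 [100  99  99  99  97  94  76  69  68  70  76  90  98 101 100  99 100 101]
 [100 100  99  99  99  96  75  67  66  67  77  94 101 101 101 101  99  99]
 [101 100 100  99 100  97  75  67  66  67  79  96 100 101 101 101 101 100]
 [ 99 100 101 101 100  97  75  67  66  67  82  96 101 101 101 100 101 101]
 [ 99  99 100 101 101  98  76  67  66  68  84  96 100 101 101 100 101 101]
 [ 99  98  99 100 101  97  75  67  66  68  86  97  99 100 100 101 101 101]
 [ 99 100  99  99  99  98  81  71  69  75  91  98  99 100 100 100 101 102]
 [ 99  99 100  99  99  98  92  86  85  90  97  99  99  99 100 100 100 101]
 [ 94  98  97  98  98  98  98  95  95  96  99 100  99  99  99  99 100 100]
 [ 77  81  81  82  81  83  90  81  78  78  86  95 100 100 100  99 100  99]
 [ 56  58  58  58  58  60  68  58  50  50  61  85  98 100 101  99 100  99]
 [ 54  55  55  54  55  54  49  43  41  40  46  73  95 100 101 100 100  99]
 [ 54  54  54  54  55  54  48  42  42  46  57  77  95  99 100 100 100 100]
 [ 55  54  55  55  55  55  52  50  56  73  83  93  99  99 100  99 100 100]
 [ 54  54  56  55  55  55  54  55  65  92  98 101 100  99 100 100 100 100]
 [ 55  55  55  54  55  55  56  58  78  96 100 101 102 101 101 100 100 100]]
```

Request:
jog_arm --pt "0.0003 -0.0018 -0.004 0 0 0" --pt "0 0 -0.006 0 0 0" --pt "0 0 -0.005 0 0 0" --pt "0 0 0 0 0 0" --pt "0 0 0 0 0 0"

```text
clock: 8.32
tcp_pos: [584.7, -22.3, 92.3]
ee_rot: [-0.514, 0.486, 0.514, 0.486]
ft_force: [0.4, 0.3, -1.2]
finger_gap: 18.3
```

Request:
jog_arm --pt "0 0 -0.001 0 0 0" --pt "0 0 -0.001 0 0 0" --pt "0 0 -0.001 0 0 0" --pt "0 0 -0.001 0 0 0" --pt "0 0 0 0 0 0"

```text
clock: 8.95
tcp_pos: [584.6, -22.3, 88.1]
ee_rot: [-0.514, 0.486, 0.514, 0.486]
ft_force: [-0.4, -0.5, -1.0]
finger_gap: 18.1
```

Request:
jog_arm --pt "0 0 -0.001 0 0 0" --pt "0 0 -0.001 0 0 0" --pt "0 0 -0.001 0 0 0" --pt "0 0 0 0 0 0"

```text
clock: 9.45
tcp_pos: [584.6, -22.4, 85.1]
ee_rot: [-0.514, 0.486, 0.514, 0.486]
ft_force: [-0.1, 0.1, -1.4]
finger_gap: 18.6
```

Request:
jog_arm --pt "0 0 -0.002 0 0 0" --pt "0 0 -0.002 0 0 0" --pt "0 0 -0.002 0 0 0" --pt "0 0 -0.002 0 0 0" --pt "0 0 0 0 0 0"

```text
clock: 10.07
tcp_pos: [584.6, -22.3, 77.0]
ee_rot: [-0.513, 0.486, 0.514, 0.486]
ft_force: [-0.1, 0.1, -1.1]
finger_gap: 18.4
```

Request:
jog_arm --pt "0 0 -0.001 0 0 0" --pt "0 0 -0.001 0 0 0" --pt "0 0 -0.001 0 0 0" --pt "0 0 0 0 0 0"

```text
clock: 10.58
tcp_pos: [584.7, -22.4, 74.2]
ee_rot: [-0.514, 0.486, 0.514, 0.486]
ft_force: [-0.7, 0.6, -1.2]
finger_gap: 18.1
```

In the bore, free so far. Now I feel for the strip in half-millimetre steps.

Request:
jog_arm --pt "0 0 -0.0005 0 0 0" --pt "0 0 -0.0005 0 0 0" --pt "0 0 -0.0005 0 0 0" --pt "0 0 0 0 0 0"

```text
clock: 11.08
tcp_pos: [585.1, -22.4, 73.9]
ee_rot: [0.514, -0.486, -0.513, -0.486]
ft_force: [-1.7, -0.2, 5.4]
finger_gap: 18.3
```

Request:
jog_arm --pt "0 0.001 0 0 0 0" --pt "-0.0001 0.002 0 0 0 0" --pt "-0.0001 0.002 0 0 0 0" --pt "-0.0001 0.002 0 0 0 0" --pt "-0.0001 0.002 0 0 0 0"

```text
clock: 11.7
tcp_pos: [585.2, -16.4, 73.9]
ee_rot: [0.515, -0.488, -0.511, -0.485]
ft_force: [-1.8, -6.5, 4.5]
finger_gap: 18.8
```

Request:
jog_arm --pt "-0.0006 0.0015 0 0 0 0" --pt "-0.0004 0.0015 0 0 0 0" --pt "-0.0001 0.0015 0 0 0 0" --pt "-0.0001 0.0015 0 0 0 0" --pt "0 0 0 0 0 0"

```text
clock: 12.32
tcp_pos: [584.7, -9.9, 74.0]
ee_rot: [0.515, -0.487, -0.511, -0.486]
ft_force: [0.0, -5.1, 4.4]
finger_gap: 18.2
```

Request:
jog_arm --pt "-0.0003 0.0015 0 0 0 0" --pt "-0.0001 0.0015 0 0 0 0" --pt "-0.0001 0.0015 0 0 0 0" --pt "-0.0001 0.0015 0 0 0 0" --pt "-0.0001 0.0015 0 0 0 0"

```text
clock: 12.95
tcp_pos: [584.2, -2.6, 74.0]
ee_rot: [0.516, -0.487, -0.511, -0.486]
ft_force: [-0.4, -6.0, 4.3]
finger_gap: 18.4
```

Request:
jog_arm --pt "-0.0001 0.0015 0 0 0 0" --pt "-0.0001 0.0015 0 0 0 0" --pt "-0.0001 0.0015 0 0 0 0" --pt "-0.0001 0.0015 0 0 0 0" --pt "0 0.0015 0 0 0 0"

```text
clock: 13.58
tcp_pos: [583.8, 4.9, 74.0]
ee_rot: [0.516, -0.487, -0.511, -0.486]
ft_force: [0.7, -5.9, 4.6]
finger_gap: 18.3
```

Request:
jog_arm --pt "-0.0001 0.0015 0 0 0 0" --pt "-0.0001 0.0015 0 0 0 0" --pt "-0.0001 0.0015 0 0 0 0" --pt "-0.0001 0.0015 0 0 0 0" --pt "0 0.0015 0 0 0 0"

```text
clock: 14.2
tcp_pos: [583.4, 12.4, 74.0]
ee_rot: [0.516, -0.487, -0.511, -0.486]
ft_force: [0.5, -6.6, 4.3]
finger_gap: 18.6
```

Request:
jog_arm --pt "-0.0002 0.0015 0 0 0 0" --pt "-0.0001 0.0015 0 0 0 0" --pt "-0.0001 0.0015 0 0 0 0" --pt "-0.0001 0.0015 0 0 0 0" --pt "0 0.0015 0 0 0 0"

```text
clock: 14.82
tcp_pos: [583.0, 19.9, 74.0]
ee_rot: [0.516, -0.487, -0.511, -0.486]
ft_force: [0.4, -6.4, 3.3]
finger_gap: 18.4
```

Request:
jog_arm --pt "-0.0002 0.0015 -0.0002 0 0 0" --pt "-0.0001 0.0015 0 0 0 0" --pt "-0.0001 0.0015 0 0 0 0" --pt "-0.0001 0.0015 0 0 0 0" --pt "0 0.0015 0 0 0 0"

```text
clock: 15.45
tcp_pos: [582.6, 27.3, 74.0]
ee_rot: [0.516, -0.487, -0.511, -0.486]
ft_force: [-0.5, -6.5, 4.4]
finger_gap: 18.3
```

Request:
jog_arm --pt "-0.0001 0.0015 -0.0002 0 0 0" --pt "-0.0001 0.0015 0 0 0 0" --pt "-0.0001 0.0015 0 0 0 0" --pt "-0.0001 0.0015 0 0 0 0" --pt "0 0.0015 0 0 0 0"

```text
clock: 16.08
tcp_pos: [582.2, 34.6, 73.9]
ee_rot: [0.516, -0.487, -0.51, -0.486]
ft_force: [-0.4, -7.3, 5.4]
finger_gap: 18.2
```

Request:
jog_arm --pt "-0.0001 0.0015 0 0 0 0" --pt "-0.0001 0.0015 0 0 0 0" --pt "-0.0001 0.0015 0 0 0 0" --pt "-0.0001 0.0015 0 0 0 0" --pt "0 0.0015 0 0 0 0"

```text
clock: 16.7
tcp_pos: [581.8, 42.1, 74.0]
ee_rot: [0.516, -0.487, -0.51, -0.486]
ft_force: [1.1, -7.1, 5.4]
finger_gap: 18.6
```

Request:
jog_arm --pt "-0.0001 0.0015 0 0 0 0" --pt "-0.0001 0.0015 0 0 0 0" --pt "-0.0001 0.0015 0 0 0 0" --pt "-0.0001 0.0015 0 0 0 0" --pt "0 0.0015 0 0 0 0"

```text
clock: 17.32
tcp_pos: [581.4, 49.6, 74.0]
ee_rot: [0.516, -0.487, -0.51, -0.486]
ft_force: [-1.2, -6.2, 5.7]
finger_gap: 18.7
```

Request:
jog_arm --pt "-0.0001 0.0015 0 0 0 0" --pt "-0.0001 0.0015 0 0 0 0" --pt "-0.0001 0.0015 0 0 0 0" --pt "-0.0001 0.0015 0 0 0 0" --pt "-0.0001 0.0015 0 0 0 0"

```text
clock: 17.95
tcp_pos: [581.0, 57.2, 74.0]
ee_rot: [0.516, -0.487, -0.51, -0.486]
ft_force: [-0.4, -6.0, 4.9]
finger_gap: 18.4
```

Request:
jog_arm --pt "-0.0001 0.0015 0 0 0 0" --pt "-0.0001 0.0015 0 0 0 0" --pt "-0.0001 0.0015 0 0 0 0" --pt "-0.0001 0.0015 0 0 0 0" --pt "-0.0001 0.0015 0 0 0 0"

```text
clock: 18.58
tcp_pos: [579.7, 67.1, 72.8]
ee_rot: [0.514, -0.486, -0.513, -0.487]
ft_force: [1.5, -1.5, 0.8]
finger_gap: 18.4
```

It dropped at y≈67: z fell 1.2 mm and the forces vanished. I stop sliding and go down gently.

Request:
jog_arm --pt "0 0 0 0 0 0" --pt "0 0 -0.001 0 0 0" --pt "0 0 -0.001 0 0 0" --pt "0 0 0 0 0 0"

```text
clock: 19.08
tcp_pos: [579.3, 67.2, 70.6]
ee_rot: [0.514, -0.486, -0.513, -0.486]
ft_force: [2.5, -4.3, 2.4]
finger_gap: 18.6
```

Request:
jog_arm --pt "0.0005 -0.001 0 0 0 0" --pt "0.0002 -0.0005 -0.001 0 0 0" --pt "0 0 -0.001 0 0 0" --pt "0 0 -0.001 0 0 0" --pt "0 0 0 0 0 0"

```text
clock: 19.7
tcp_pos: [579.2, 66.5, 67.1]
ee_rot: [-0.513, 0.486, 0.514, 0.486]
ft_force: [3.0, -0.4, 0.7]
finger_gap: 18.1
```

Request:
jog_arm --pt "0.0005 0 -0.0015 0 0 0" --pt "0.0003 0 -0.0015 0 0 0" --pt "0 0 -0.0015 0 0 0" --pt "0 0 -0.0015 0 0 0" --pt "0 0 0 0 0 0"

```text
clock: 20.32
tcp_pos: [579.5, 66.2, 60.8]
ee_rot: [-0.513, 0.486, 0.514, 0.486]
ft_force: [1.6, -0.8, -1.3]
finger_gap: 18.3
```

Request:
jog_arm --pt "0.0003 0 -0.001 0 0 0" --pt "0 0 -0.001 0 0 0" --pt "0 0 -0.001 0 0 0" --pt "0 0 -0.0005 0 0 0" --pt "0 0 0 0 0 0"

```text
clock: 20.95
tcp_pos: [579.8, 66.2, 57.5]
ee_rot: [-0.513, 0.486, 0.514, 0.486]
ft_force: [0.2, -0.2, -0.9]
finger_gap: 18.4
```

Request:
jog_arm --pt "0 0 -0.0004 0 0 0" --pt "0 0 -0.0004 0 0 0" --pt "0 0 -0.0004 0 0 0" --pt "0 0 0 0 0 0"

```text
clock: 21.45
tcp_pos: [579.9, 66.2, 57.1]
ee_rot: [-0.513, 0.486, 0.514, 0.486]
ft_force: [-2.5, 0.0, 3.1]
finger_gap: 18.6
```

Collar contact at z≈57.0, exactly 17 mm below the strip contact. I give it a small extra press, then release and retreat straight up.

Request:
jog_arm --pt "0 0 -0.0005 0 0 0" --pt "0 0 -0.0005 0 0 0" --pt "0 0 0 0 0 0" --pt "0 0 0.0005 0 0 0" --pt "0 0 0.0005 0 0 0"

```text
clock: 22.08
tcp_pos: [580.0, 66.2, 57.1]
ee_rot: [-0.514, 0.486, 0.514, 0.486]
ft_force: [-3.2, 0.2, 3.3]
finger_gap: 18.3
```

Request:
jog_arm --pt "0 0 0 0 0 0" --pt "0 0 0 0 0 0" --pt "0 0 0 0 0 0" --pt "0 0 0 0 0 0" --pt "0 0 0 0 0 0" --claw -1

```text
clock: 22.7
tcp_pos: [580.3, 66.1, 56.7]
ee_rot: [0.514, -0.486, -0.514, -0.486]
ft_force: [-0.3, -0.6, 0.1]
finger_gap: 85.4
```

Request:
jog_arm --pt "0 0 0.01 0 0 0" --pt "0 0 0.03 0 0 0" --pt "0 0 0.04 0 0 0" --pt "0 0 0.04 0 0 0" --pt "0 0 0.04 0 0 0"

```text
clock: 23.32
tcp_pos: [580.3, 66.1, 219.0]
ee_rot: [0.514, -0.486, -0.513, -0.486]
ft_force: [-0.1, -0.1, -0.6]
finger_gap: 85.3
```

Request:
jog_arm --pt "-0.03 -0.04 0.04 0 0 0" --pt "-0.03 -0.05 0 0 0 0" --pt "-0.03 -0.05 0 0 0 0" --pt "-0.03 -0.05 0 0 0 0" --pt "0 0 0 0 0 0"

```text
clock: 23.95
tcp_pos: [459.5, -125.9, 257.0]
ee_rot: [0.513, -0.488, -0.511, -0.488]
ft_force: [1.0, -0.0, 0.1]
finger_gap: 85.9
```

Run:
```python
from m import *
L=[]
for n in("top","side"):
    c=read_camera(n); im=c["color"]; p=(579.9,66.2)
    cr_u,cr_v=np.round(proj(c,(*p,65))).astype(int)
    t=cv2.resize(im[cr_v-25:cr_v+25,cr_u-25:cr_u+25],(400,400),interpolation=cv2.INTER_CUBIC)
    s=sil(c,*p,47,im.shape[:2])[cr_v-25:cr_v+25,cr_u-25:cr_u+25]; cs,_=cv2.findContours(cv2.resize(s,(400,400),interpolation=cv2.INTER_NEAREST),0,1); cv2.drawContours(t,cs,-1,(0,0,255),1); L.append(t)
    for nm in("inlet","screwdriver","plug"):
        for r in outline_of(nm,c)[:1]: print(n,nm,r["p"],r["bbox"])
print(robot.sense()['tcp_pos'],robot.sense()['clock'])
cv2.imwrite("pics/f1.png",np.hstack(L))
```

```text
top inlet 0.59 [154.8, 267.4, 179.0, 289.7]
top screwdriver 0.59 [383.2, 89.3, 393.8, 99.6]
side inlet 0.62 [171.7, 170.0, 186.7, 192.1]
side screwdriver 0.76 [403.3, 192.9, 448.4, 229.5]
side plug 0.51 [277.9, 268.0, 287.4, 282.7]
[ 461.5008698  -121.85756868  255.6640302 ] 24.35
```

View pics/f1.png

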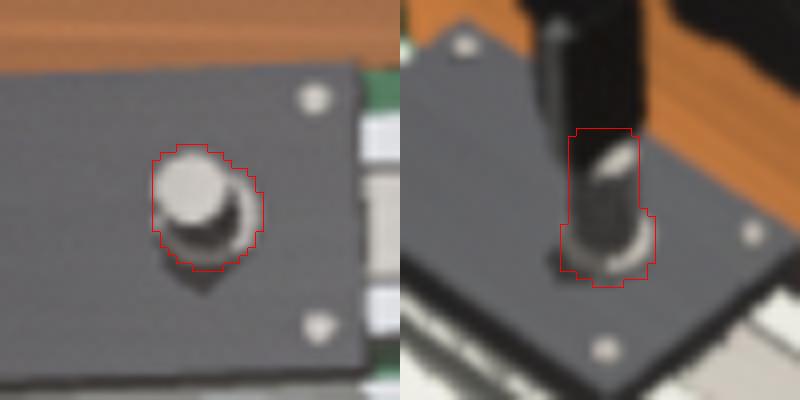

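Both views match the outline drawn for a fully home, upright pin. The collar sits on the saddle, the gripper is well clear, and the bystanders are where they were. Handing in.

```bash
python3 -c "
from plant import robot
print(robot.job_done())"
```

```text
the job is handed in; nothing more can be done
None
```

The stop pin is locked in the index hole, collar on the saddle, and I have handed the job in. `job_done()` gives no verdict.

- **What I did:** I lifted the steel pin from the tool block and put it through the bore without touching the sides. Resting on the strip, I slid it with the saddle at about 6 N until it dropped in, about 89 mm along. I then pressed it home, released it and backed away.
- **Depth and force:** The collar made contact at tool height 57.0 mm, 17 mm below the strip contact at 74.0 mm, as it should be. The largest force I read at the wrist was about 9 N, well below the 40 N limit. Readings came only at the end of each move.
- **Last camera check:** Both views match the outline of an upright pin fully home. In the side view a finger of the raised gripper hid part of the handle's top.
- **Bystanders:** The inlet is unmoved to within the picture noise in both views. The screwdriver is unmoved in the side view; the arm hid part of it from above. The plug was found only in the side view at the end and not in that view at the start, so I have no like-for-like check on it. By eye it is where it was in the first picture.
- **Disagreement:** The finger opening read about 18.3 mm on the 20 mm handle, but the grip held throughout.

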